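# Find the full tin by its weight

### The arm

A 6-joint arm with a two-finger parallel gripper is mounted at the origin on the work surface. World frame = base frame: x ahead of the robot, y to its left, z up, the work surface at z = 0. Lengths are in mm, angles in degrees, forces in N, time in s.
With the tool pointing down it reaches from about 250 to 775 mm from the base axis. Payload 4 kg.
Tool frame: the origin (TCP) lies midway between the tips of the shut fingers; the grasp point (between the pads) lies 19 mm behind it (ctrl.grip_point_offset is the distance from the TCP to the grasp point, in mm); y points along the fingers, x is the direction in which the jaws open and shut, and the axes are right-handed (so a half turn about y gives the same grasp; the last joint's range is limited). The gripper opens to 94 mm and grips with 3 to 60 N. Pads are 16 mm wide; open, the fingers measure 119 mm over their backs; the gripper's body (75 mm by 177 mm) begins 78 mm behind the grasp point.
Start: joints at [61.186, 4.996, 78.535, -0, 96.463, -5.907], TCP at [214.09, 506.642, 205.506] pointing down, gripper open.
Joint ranges: [-177.83, 177.83], [-43.37, 116.18], [15.69, 146.23], [-61.86, 241.86], [9.47, 152.12], [-147.06, 147.06]. Speed limits (degrees/s): [159.86, 159.86, 180, 180, 180, 180].

### API

Orientations are given as a 3x3 rotation matrix whose columns are the frame's x, y, z axes.
In Python, from workcell import ctrl gives the robot as it stands. The module is installed in compiled form; this text tells all that it offers.
- The arm moves only by the tool servo_tool, never from a script. Its argument "plan" is a list of rows, each a list of 7 numbers: the shift along the tool's x, y, z scaled (see below), then the turn, a rotation vector about the tool's x, y, z scaled (see below), then the finger opening in mm, from 0 to 94. A call has 1 to 8 rows; each row shifts and turns the pose as measured when the row begins, along the tool's axes as they then stand; what a row does not reach is not made up. The controller multiplies each number of a shift by 0.05 m and each number of a turn by 30 degrees. A row lasts 1/10 s, in which the tool goes at most 50 mm and 8.59 degrees, less where a joint would pass 70% of its speed; a pose out of reach is approached as far as the arm can. A call with a number of a shift or a turn outside -1 to 1 is refused whole. A call with a gripper value outside its range is refused whole. The fingers move at their own pace and stop on an object; "squeeze" is the grip in N (left out, the last holds). Time passes only in rows, so rows that do not move let the fingers close. It gives the time, the measured TCP pose, the force and the opening at its end, in the units of the state.
- ctrl.observe(): the state, without advancing time (a new reading comes with each control period).
- ctrl.capture(name): name is "side" or "top" or "wrist"; returns a dict with "img" (384x512x3 uint8, red, green, blue), "fx", "fy", "cx", "cy" (pixels), "R" (3x3) and "t" (3): a world point X has camera coordinates R X + t. Camera axes: x right, y down, z forward; pixel columns grow to the right and rows downward; lengths in mm; the calibration is good to about 2 mm. The wrist camera is an equidistant fisheye: a pixel r from the principal point sees the ray r / f radians off the axis. A picture is of the moment at which its call begins. There is no depth.
- ctrl.finish_job(): hands the job in, once; it reports no verdict.
The state is a dict: "clock": time; "joints": joint angles; "joint_velocities": joint speeds; "effort": joint torques, N m; "eef_pos": TCP position; "ee_rot": TCP orientation; "ft_force": force on the tool from outside, world axes, zero at the start; "wrist_torque": the same for the moment, N m; "gripper_width": finger opening in mm.
Only numpy, scipy, OpenCV 4.12 (cv2) and the standard library are available. Lean on these libraries where they do the work, as an engineer would, in place of code of your own. Each camera call takes 0.05 s, during which the arm holds its last target. There are 200 camera calls.

### The job

One of the three identical closed tins on the tray is still full: find it by feel. Going from the robot's left to its right, lift each tin in turn a good 5 cm clear of the tray to heft it, standing it gently back on the tray before taking the next; then hold the heaviest upright, still, at least 12 cm above the tray, and finish while holding it, with the other two standing on the tray. Do not drop or knock over a tin, and leave the roll of tape and the little oil bottle on the tray where they are.

Things in the scene. Friction and masses are not known exactly. Their poses are not given: they have to be found in the camera images.
- tray: a shallow grey tray with a dark steel rim, 260 x 520 mm, fixed to the table. Origin: centre of its underside on the table; x across its short side (away from the robot), y along its long side to the robot's left, z up. Its floor is 10 mm above the table and its rim 18 mm; a tin standing on it has its origin 10 mm above the tray's origin
- tin_left: the left tin as the robot sees it (robot's left = +y): closed aluminium cylinder 54 mm in diameter, straight to 100 mm, then a grey cap (42 mm wide) to 110 mm; upright on the tray. Origin: centre of underside, z up its axis. All three look alike: any one may weigh 0.59-0.74 kg, the other two 0.22-0.38 kg each. Contents shift about 3 mm inside. Lid fixed; bears a 60 N squeeze.
- tin_middle: the middle tin as the robot sees it (robot's left = +y): closed aluminium cylinder 54 mm in diameter, straight to 100 mm, then a grey cap (42 mm wide) to 110 mm; upright on the tray. Origin: centre of underside, z up its axis. All three look alike: any one may weigh 0.59-0.74 kg, the other two 0.22-0.38 kg each. Contents shift about 3 mm inside. Lid fixed; bears a 60 N squeeze.
- tin_right: the right tin as the robot sees it (robot's left = +y): closed aluminium cylinder 54 mm in diameter, straight to 100 mm, then a grey cap (42 mm wide) to 110 mm; upright on the tray. Origin: centre of underside, z up its axis. All three look alike: any one may weigh 0.59-0.74 kg, the other two 0.22-0.38 kg each. Contents shift about 3 mm inside. Lid fixed; bears a 60 N squeeze.
- tape: a roll of black tape, 48 mm in diameter and 19 mm high, lying on the tray between the left and middle tins, on the far side. Origin: centre of its underside. A bystander.
- oiler: a small amber oil bottle, 30 mm in diameter and 75 mm tall, standing on the tray between the middle and right tins, on the near side. Origin: centre of its underside. A bystander.
Not all that is in view belongs to the job. What is shaped like the tin_left but purple is not meant. Leave any purple look-alike of the tin_right alone.

How it is judged (in metres and radians):
On the way, in this order (a step that is already met when the one before it is completed fails the run):
1. the left tin is hefted: raised at least 25 mm off the tray in the fingers while the other two stand on the tray (z of tin_left in the frame of tray above 0.035 m and contact force between tin_left and the fingers above 1 N and z of each of tin_middle, tin_right in the frame of tray below 0.016 m and angle between each of tin_middle, tin_right's own z axis and vertical below 0.15 rad), for 0.3 s.
2. the middle tin is hefted: raised at least 25 mm off the tray in the fingers while the other two stand on the tray (z of tin_middle in the frame of tray above 0.035 m and contact force between tin_middle and the fingers above 1 N and z of each of tin_left, tin_right in the frame of tray below 0.016 m and angle between each of tin_left, tin_right's own z axis and vertical below 0.15 rad), for 0.3 s.
3. the right tin is hefted: raised at least 25 mm off the tray in the fingers while the other two stand on the tray (z of tin_right in the frame of tray above 0.035 m and contact force between tin_right and the fingers above 1 N and z of each of tin_left, tin_middle in the frame of tray below 0.016 m and angle between each of tin_left, tin_middle's own z axis and vertical below 0.15 rad), for 0.3 s.
At the end, for the whole second after the job is handed in: The heaviest tin is in the fingers, still, within 20 degrees of upright, its underside at least 90 mm above the tray floor and touching nothing else; the other two stand upright (within 8 degrees), at rest and released, each loading the tray with 1.2 to 4.7 N (((z of tin_left in the frame of tray above 0.1 m and angle between tin_left's own z axis and vertical below 0.35 rad and linear speed of tin_left below 0.05 m/s and contact force between tin_left and the fingers above 1 N and contact force between tin_left and tray below 0.05 N and contact force between tin_left and tin_middle below 0.05 N and contact force between tin_left and tin_right below 0.05 N and z of each of tin_middle, tin_right in the frame of tray below 0.016 m and angle between each of tin_middle, tin_right's own z axis and vertical below 0.15 rad and contact force between tin_middle and tray between 1.2 and 4.7 N and contact force between each of tin_middle, tin_right and the fingers below 0.1 N and linear speed of each of tin_middle, tin_right below 0.03 m/s and contact force between tin_right and tray between 1.2 and 4.7 N) or (z of tin_middle in the frame of tray above 0.1 m and angle between tin_middle's own z axis and vertical below 0.35 rad and linear speed of tin_middle below 0.05 m/s and contact force between tin_middle and the fingers above 1 N and contact force between tin_middle and tray below 0.05 N and contact force between tin_middle and tin_left below 0.05 N and contact force between tin_middle and tin_right below 0.05 N and z of each of tin_left, tin_right in the frame of tray below 0.016 m and angle between each of tin_left, tin_right's own z axis and vertical below 0.15 rad and contact force between tin_left and tray between 1.2 and 4.7 N and contact force between each of tin_left, tin_right and the fingers below 0.1 N and linear speed of each of tin_left, tin_right below 0.03 m/s and contact force between tin_right and tray between 1.2 and 4.7 N) or (z of tin_right in the frame of tray above 0.1 m and angle between tin_right's own z axis and vertical below 0.35 rad and linear speed of tin_right below 0.05 m/s and contact force between tin_right and the fingers above 1 N and contact force between tin_right and tray below 0.05 N and contact force between tin_right and tin_left below 0.05 N and contact force between tin_right and tin_middle below 0.05 N and z of each of tin_left, tin_middle in the frame of tray below 0.016 m and angle between each of tin_left, tin_middle's own z axis and vertical below 0.15 rad and contact force between tin_left and tray between 1.2 and 4.7 N and contact force between each of tin_left, tin_middle and the fingers below 0.1 N and linear speed of each of tin_left, tin_middle below 0.03 m/s and contact force between tin_middle and tray between 1.2 and 4.7 N))); the arm keeps its last pose, push and grip.
It fails at once if a tin falls out of the grip (moves faster than 0.8 m/s with no finger on it) ((linear speed of tin_left above 0.8 m/s and contact force between tin_left and the fingers below 0.1 N) or (linear speed of tin_middle above 0.8 m/s and contact force between tin_middle and the fingers below 0.1 N) or (linear speed of tin_right above 0.8 m/s and contact force between tin_right and the fingers below 0.1 N)).
It fails at once if a tin is knocked over (tilts more than 60 degrees) (angle between any of tin_left, tin_middle, tin_right's own z axis and vertical above 1.05 rad).
It fails at once if the tape or the oil bottle is shifted by more than 40 mm (distance of any of tape, oiler from where it was at the start of the episode above 0.04 m).
It also fails if it takes over 64 s, if anything falls off the work surface, if the arm or the gripper's body presses on something with over 40 N, if the wrist force passes 120 N, or if a joint passes its speed limit or range.

## Working session

There is one attempt and no reset: what is moved stays moved. The work goes in short steps, Python scripts to look and compute and a tool call to move; the robot and the scene stay as the last step left them, time stands still between calls to the robot, and variables do not carry over. Pictures are saved under pics/ and viewed, about 8 in all and at most 12, crops included, and the job is handed in when it is done.

Besides the shell and the picture viewer there is one more tool, called after ">>>" in YAML: its name, and indented under it one key for each argument. servo_tool: Moves the arm, as the interface text tells. Its arguments: {"type":"object","properties":{"plan":{"type":"array","items":{"type":"array","items":{"type":"number"}}},"squeeze":{"type":"number"}},"required":["plan"]}

```bash
mkdir -p pics; python3 - <<'E'
from workcell import ctrl
import cv2,json
s=ctrl.observe()
for k in s: print(k,s[k])
print(ctrl.grip_point_offset)
for n in("top","side"):
    c=ctrl.capture(n); cv2.imwrite(f"pics/{n}0.png",c["img"][:,:,::-1])
    print(n,c["fx"],c["fy"],c["cx"],c["cy"],c["R"],c["t"])
E
```

```text
clock 0.0
joints [ 6.11850291e+01  5.04009153e+00  7.86237485e+01  8.15494475e-04
  9.64618445e+01 -5.90710645e+00]
joint_velocities [-0.01813659  0.07046875 -0.06156996 -0.0233268   0.04586666  0.10592959]
effort [ 7.57725084e-04 -3.40182638e+01 -3.02429903e+01  7.16538448e-02
  3.30405752e-02 -1.03187108e-04]
eef_pos [213.82522689 506.14793279 204.30361848]
ee_rot [[ 3.89247761e-01 -1.06967190e-03 -9.21132475e-01]
 [ 9.21130515e-01 -1.91517962e-03  3.89249157e-01]
 [-2.18050303e-03 -9.99997594e-01  2.39828047e-04]]
ft_force [ 0.54253356  0.28667465 -1.21851376]
wrist_torque [-0.04257256  0.01722858  0.00543981]
gripper_width 93.94610520052397
18.8
top 495.4409996475099 495.4409996475099 259.8163209509324 186.14169730594205 [[-0.02018833 -0.99941654 -0.02755012]
 [-0.98969756  0.02388346 -0.14116773]
 [ 0.14174336  0.02441634 -0.98960228]] [  20.58012027  530.95598266 1041.79993521]
side 393.86576694988474 393.86576694988474 257.1942730104656 196.8478931119225 [[ 0.796691   -0.60412057 -0.01793844]
 [-0.31851071 -0.39444529 -0.8619535 ]
 [ 0.51364811  0.69242419 -0.50666988]] [-437.3115217   178.80527229  654.32447556]
```

View pics/top0.png

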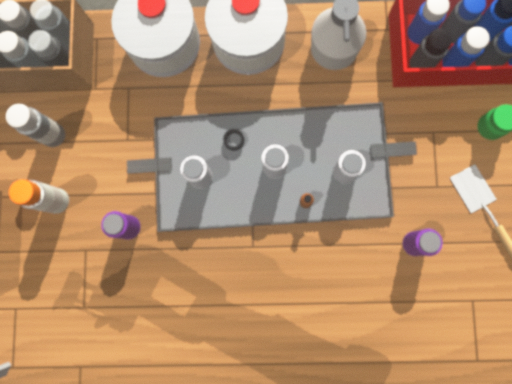

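View pics/side0.png

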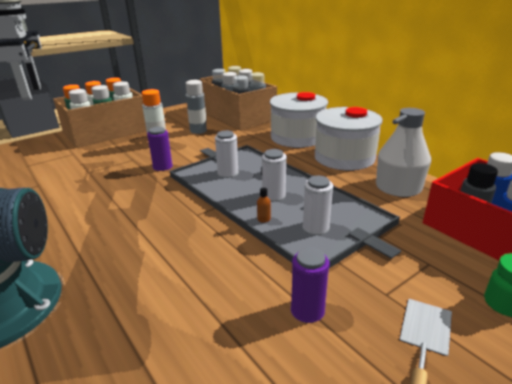

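The top view shows tin caps near (194,168), (275,157) and (352,163), the tape at (233,139) and the oiler at (306,200). The purple look-alikes are at (121,225) and (423,242). Next I zoom in to refine these positions.

```bash
cat > h.py <<'E'
import numpy as np
from workcell import ctrl
def back(c,u,v,z):
    d=c["R"].T@np.array([(u-c["cx"])/c["fx"],(v-c["cy"])/c["fy"],1]); o=-c["R"].T@c["t"]
    return o+d*(z-o[2])/d[2]
def proj(c,X):
    p=c["R"]@np.array(X,float)+c["t"]; return p[:2]/p[2]*c["fx"]+[c["cx"],c["cy"]]
def ring(c,xy,z,r):
    return np.array([proj(c,[xy[0]+r*np.cos(a),xy[1]+r*np.sin(a),z]) for a in np.linspace(0,6.283,40)])
E
python3 - <<'E'
from h import *
import cv2
ct=ctrl.capture("top"); cs=ctrl.capture("side")
P={"L":(194,168,120,27),"M":(275,157,120,27),"R":(352,163,120,27),"tape":(233,139,29,24),"oil":(306,200,85,6)}
def draw(c,x0,y0,w,h,k):
    im=cv2.resize(c["img"][y0:y0+h,x0:x0+w,::-1],None,fx=k,fy=k,interpolation=cv2.INTER_CUBIC)
    for n,(u,v,z,r) in P.items():
        X=back(ct,u,v,z)
        for zz,rr in ([(120,21),(110,27),(10,27)] if z==120 else [(z,r),(10,r if n=='tape' else 15)]):
            cv2.polylines(im,[((ring(c,X,zz,rr)-[x0,y0]+.5)*k).astype(int)],True,(0,0,255),1)
    return im
for n,(u,v,z,r) in P.items(): print(n,back(ct,u,v,z).round(1))
for u,v in [(155,119),(382,104),(391,217),(160,230)]: print("tray",back(ct,u,v,18).round(1))
for n in ((121,225),(423,242)): print("purple",back(ct,*n,100).round(1))
a=draw(ct,150,95,250,140,3); b=draw(cs,165,110,250,150,3)
cv2.imwrite("pics/a1.png",a); cv2.imwrite("pics/b1.png",b)
E
```

```text
L [560.  139.7 120. ]
M [578.5 -25.2 120. ]
R [ 562.1 -179.9  120. ]
tape [640.2  66.7  29. ]
oil [493.3 -87.4  85. ]
tray [694.3 244.9  18. ]
tray [ 714.8 -270.4   18. ]
tray [ 459.1 -275.9   18. ]
tray [441.8 231.4  18. ]
purple [449.  292.9 100. ]
purple [ 401.6 -317.2  100. ]
```

View pics/a1.png

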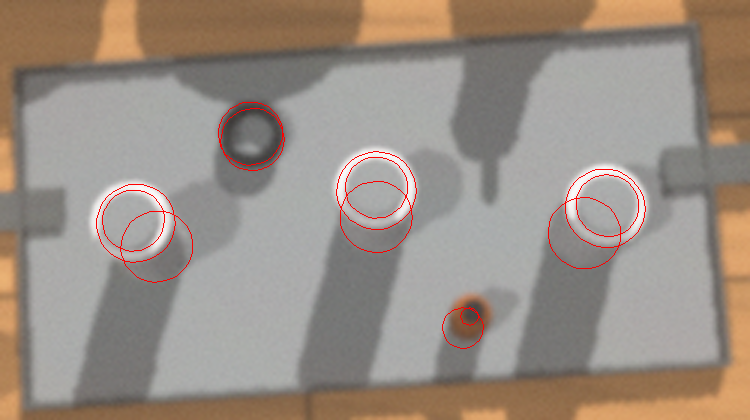

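View pics/b1.png

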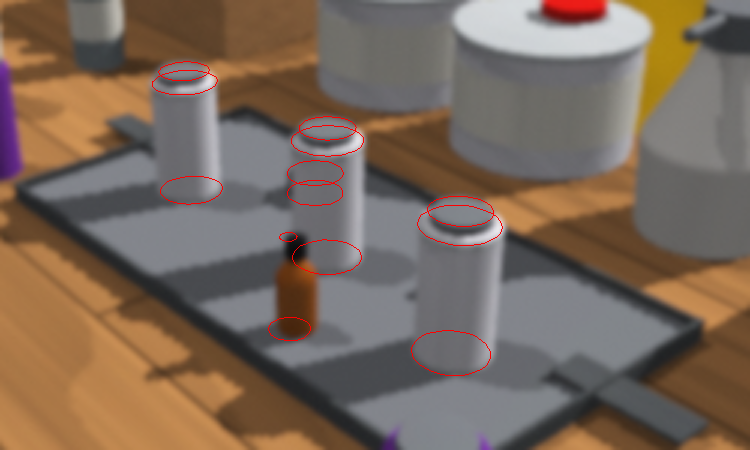

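Overlays match the tins to within about 2 mm: L≈(562,141), M≈(578,-25), R≈(562,-180). The tape and oiler lie well outside a grasp with the jaws along world y. I turn the tool first, then travel.

>>> servo_tool:
  plan:
    - [0, 0, 0, 0, -0.25, 0, 94]
    - [0, 0, 0, 0, -0.25, 0, 94]
    - [0, 0, 0, 0, -0.26, 0, 94]
    - [-0.66, 0, -0.64, 0, 0, 0, 94]
    - [-0.66, 0, -0.64, 0, 0, 0, 94]
    - [-0.66, 0, -0.64, 0, 0, 0, 94]
    - [-0.66, 0, -0.64, 0, 0, 0, 94]
    - [-0.66, 0, -0.64, 0, 0, 0, 94]
  squeeze: 25

```text
clock: 1.0
eef_pos: [376.8, 342.6, 201.6]
ee_rot: [[-0.029, -0.004, -1.0], [1.0, -0.003, -0.029], [-0.003, -1.0, 0.004]]
ft_force: [-0.5, -0.2, -0.4]
gripper_width: 93.9
```

>>> servo_tool:
  plan:
    - [-0.66, 0, -0.6, 0, 0.05, 0, 94]
    - [-0.66, 0, -0.6, 0, 0, 0, 94]
    - [-0.66, 0, -0.6, 0, 0, 0, 94]
    - [-0.66, 0, -0.6, 0, 0, 0, 94]
    - [-0.66, 0, -0.6, 0, 0, 0, 94]
    - [-0.5, 0, -0.5, 0, 0, 0, 94]
    - [0, 0, 0, 0, 0, 0, 94]
    - [0, 0, 0, 0, 0, 0, 94]

```text
clock: 1.8
eef_pos: [561.2, 139.3, 198.4]
ee_rot: [[0.007, -0.007, -1.0], [1.0, -0.004, 0.007], [-0.004, -1.0, 0.007]]
ft_force: [-0.5, 1.0, 0.8]
gripper_width: 94.1
```

```bash
python3 - <<'E'
from h import *
import cv2
s=ctrl.observe(); print(s["eef_pos"],s["joints"],s["ft_force"])
c=ctrl.capture("wrist"); print({k:c[k] for k in c if k!="img"})
cv2.imwrite("pics/w2.png",c["img"][:,:,::-1])
E
```

```text
[561.19147215 139.34983698 198.37546513] [  8.430443     9.04586276  74.85392934  -0.16964422  96.54263134
 -81.1845554 ] [-0.53387519  1.03290943  0.82479591]
{'fx': 297.3186396354542, 'fy': 297.3186396354542, 'cx': 254.11741965710797, 'cy': 195.5268370910842, 'R': array([[ 0.00742378,  0.99996019, -0.00494951],
       [ 0.96195881, -0.00578973,  0.27313317],
       [ 0.27309364, -0.00678891, -0.9619635 ]]), 't': array([-142.92239469, -564.02595606,  233.92760436])}
```

View pics/w2.png

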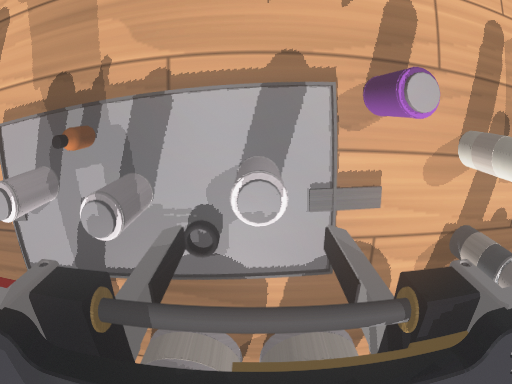

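The wrist view shows the left tin's cap at about (259,203), between the fingers. I'll check its position with the fisheye model.

```bash
cat >> h.py <<'E'
def wback(c,u,v,z):
    p=np.array([u-c["cx"],v-c["cy"]]); r=np.hypot(*p); th=r/c["fx"]
    d=c["R"].T@np.array([*(p/r*np.sin(th)),np.cos(th)]); o=-c["R"].T@c["t"]
    return o+d*(z-o[2])/d[2]
E
python3 - <<'E'
from h import *
c=ctrl.capture("wrist")
print(wback(c,259,201,120),wback(c,259,197,110), wback(c,202,237,29))
E
```

```text
[558.09307583 143.86660763 120.        ] [557.2078158  143.97037553 110.        ] [634.25188768  70.8853852   29.        ]
```

>>> servo_tool:
  plan:
    - [0.06, 0.4, 0.02, 0, 0, 0, 94]
    - [0, 0.5, 0, 0, 0, 0, 94]
    - [0, 0.5, 0, 0, 0, 0, 94]
    - [0, 0.5, 0, 0, 0, 0, 94]
    - [0, 0.5, 0, 0, 0, 0, 94]
    - [0, 0.35, 0, 0, 0, 0, 94]
    - [0, 0, 0, 0, 0, 0, 94]
    - [0, 0, 0, 0, 0, 0, 94]

```text
clock: 2.7
eef_pos: [553.0, 155.4, 61.2]
ee_rot: [[-0.013, -0.001, -1.0], [1.0, -0.0, -0.013], [-0.0, -1.0, 0.001]]
ft_force: [0.0, -0.1, 0.1]
gripper_width: 94.0
```

```bash
python3 - <<'E'
from h import *
for i in range(2):
    s=ctrl.observe(); print(s["clock"],s["eef_pos"],s["joints"],s["joint_velocities"],s["ft_force"])
    c=ctrl.capture("wrist"); print(-c["R"].T@c["t"])
import cv2; cv2.imwrite("pics/w3.png",c["img"][:,:,::-1])
E
```

```text
2.7 [552.97533442 155.36278859  61.18502497] [ 1.00419971e+01  1.21819819e+01  8.70608108e+01 -6.56119214e-03
  8.08044247e+01 -8.07178475e+01] [ 1.00822884 -0.13375752  1.21534284  0.10668911  0.16780513  0.09251902] [ 0.00983267 -0.11301883  0.11755921]
[470.40218305 154.90660594 240.67103545]
2.75 [552.96779699 155.38367209  61.2533048 ] [ 1.00370189e+01  1.21803647e+01  8.70545521e+01  5.28097497e-03
  8.08157327e+01 -8.07216198e+01] [-0.68724547 -0.09951034 -0.89305265 -0.22613587 -0.19221456 -0.05020831] [-0.31467504  0.69860754  0.05945896]
[470.39970424 154.89240991 240.74819738]
```

View pics/w3.png

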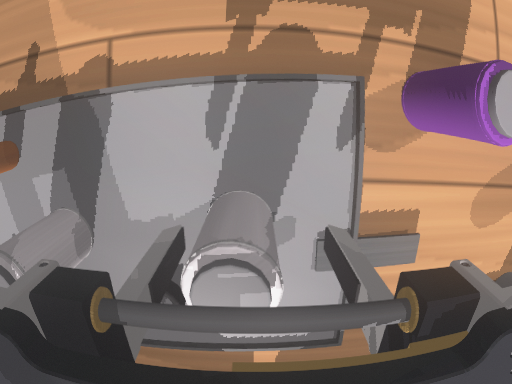

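The tin sits left of centre and a little forward of the fingers: the descent drifted about 13 mm in y and 7 mm in x. I correct this before closing.

>>> servo_tool:
  plan:
    - [-0.13, 0, -0.07, 0, 0, 0, 94]
    - [-0.1, 0, -0.07, 0, 0, 0, 94]
    - [0, 0, 0, 0, 0, 0, 94]

```text
clock: 3.1
eef_pos: [563.4, 143.3, 65.6]
ee_rot: [[-0.014, 0.007, -1.0], [1.0, 0.001, -0.014], [0.0, -1.0, -0.007]]
ft_force: [-0.1, -0.6, -0.7]
gripper_width: 94.0
```

```bash
python3 - <<'E'
from h import *
s=ctrl.observe(); print(s["clock"],s["eef_pos"],s["ft_force"])
c=ctrl.capture("wrist")
import cv2; cv2.imwrite("pics/w4.png",c["img"][:,:,::-1])
def wproj(c,X):
    p=c["R"]@np.array(X,float)+c["t"]; th=np.arctan2(np.hypot(p[0],p[1]),p[2]); return c["fx"]*th*p[:2]/np.hypot(p[0],p[1])+[c["cx"],c["cy"]]
im=c["img"].copy()[:,:,::-1].copy()
for z,r in((110,27),(10,27)):
    cv2.polylines(im,[np.array([wproj(c,[560+r*np.cos(a),142+r*np.sin(a),z]) for a in np.linspace(0,6.28,40)]).astype(int)],True,(0,0,255),1)
e=s["eef_pos"]+s["ee_rot"]@[0,-19,0]
for d in(-47,0,47): cv2.circle(im,tuple(int(q) for q in wproj(c,e+s["ee_rot"]@[d,0,0])),3,(0,255,0),-1)
cv2.imwrite("pics/w4.png",im)
E
```

```text
3.1 [563.44524942 143.34912692  65.57411658] [-0.10150422 -0.55403638 -0.71847479]
```

View pics/w4.png

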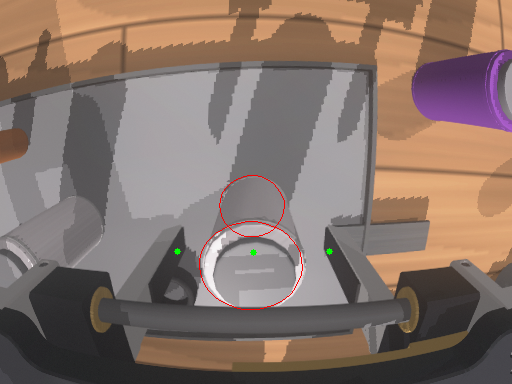

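The predicted outline for (560,142) fits the image well. I make a small trim, lower and close.

>>> servo_tool:
  plan:
    - [-0.02, 0.1, 0.04, 0, 0, 0, 94]
    - [0, 0.1, 0, 0, 0, 0, 94]
    - [0, 0, 0, 0, 0, 0, 70]
    - [0, 0, 0, 0, 0, 0, 50]
    - [0, 0, 0, 0, 0, 0, 45]
    - [0, 0, 0, 0, 0, 0, 45]
    - [0, 0, 0, 0, 0, 0, 45]
    - [0, 0, 0, 0, 0, 0, 45]
  squeeze: 40

```text
clock: 3.95
eef_pos: [561.2, 142.8, 54.7]
ee_rot: [[-0.013, 0.007, -1.0], [1.0, 0.002, -0.013], [0.002, -1.0, -0.007]]
ft_force: [0.1, 1.3, -0.0]
gripper_width: 53.7
```

Gripped at 53.7 mm. I lift gently, about 60 mm.

>>> servo_tool:
  plan:
    - [0, -0.15, 0, 0, 0, 0, 45]
    - [0, -0.2, 0, 0, 0, 0, 45]
    - [0, -0.25, 0, 0, 0, 0, 45]
    - [0, -0.25, 0, 0, 0, 0, 45]
    - [0, -0.25, 0, 0, 0, 0, 45]
    - [0, -0.15, 0, 0, 0, 0, 45]
    - [0, 0, 0, 0, 0, 0, 45]
    - [0, 0, 0, 0, 0, 0, 45]

```text
clock: 4.75
eef_pos: [557.5, 141.6, 117.7]
ee_rot: [[-0.013, -0.003, -1.0], [1.0, -0.001, -0.013], [-0.001, -1.0, 0.003]]
ft_force: [-0.3, -0.5, -7.7]
gripper_width: 53.1
```

>>> servo_tool:
  plan:
    - [0, 0, 0, 0, 0, 0, 45]
    - [0, 0, 0, 0, 0, 0, 45]

```text
clock: 4.95
eef_pos: [557.0, 141.5, 117.0]
ee_rot: [[-0.013, -0.005, -1.0], [1.0, -0.001, -0.013], [-0.001, -1.0, 0.005]]
ft_force: [0.1, 0.3, -7.4]
gripper_width: 53.4
```

>>> servo_tool:
  plan:
    - [0, 0, 0, 0, 0, 0, 45]
    - [0, 0, 0, 0, 0, 0, 45]

```text
clock: 5.15
eef_pos: [556.3, 141.4, 115.8]
ee_rot: [[-0.013, -0.007, -1.0], [1.0, -0.001, -0.013], [-0.001, -1.0, 0.007]]
ft_force: [0.7, -0.1, -6.5]
gripper_width: 53.4
```

>>> servo_tool:
  plan:
    - [0, 0, 0, 0, 0, 0, 45]
    - [0, 0, 0, 0, 0, 0, 45]

```text
clock: 5.35
eef_pos: [556.0, 141.4, 115.1]
ee_rot: [[-0.013, -0.008, -1.0], [1.0, -0.002, -0.013], [-0.001, -1.0, 0.008]]
ft_force: [-0.3, -0.2, -7.2]
gripper_width: 53.6
```

Left tin: about 7.2 N (0.73 kg), so probably the full one. I set it down, trimming the tilt.

>>> servo_tool:
  plan:
    - [0, 0.15, 0, -0.015, 0, 0, 45]
    - [0, 0.2, 0, 0, 0, 0, 45]
    - [0, 0.25, 0, 0, 0, 0, 45]
    - [0, 0.2, 0, 0, 0, 0, 45]
    - [0, 0.1, 0, 0, 0, 0, 45]
    - [0, 0.02, 0, 0, 0, 0, 45]
    - [0, 0, 0, 0, 0, 0, 45]

```text
clock: 6.05
eef_pos: [554.4, 141.1, 62.7]
ee_rot: [[-0.013, -0.004, -1.0], [1.0, -0.002, -0.013], [-0.002, -1.0, 0.004]]
ft_force: [-0.8, 0.3, -7.3]
gripper_width: 53.4
```

>>> servo_tool:
  plan:
    - [0, 0.06, 0, -0.01, 0, 0, 45]
    - [0, 0.05, 0, 0, 0, 0, 45]
    - [0, 0.03, 0, 0, 0, 0, 45]
    - [0, 0, 0, 0, 0, 0, 45]

```text
clock: 6.45
eef_pos: [555.5, 141.3, 56.6]
ee_rot: [[-0.013, 0.005, -1.0], [1.0, -0.001, -0.013], [-0.001, -1.0, -0.005]]
ft_force: [-0.0, -1.3, -7.4]
gripper_width: 53.4
```

>>> servo_tool:
  plan:
    - [0, 0.03, 0, 0.008, 0, 0, 45]
    - [0, 0.03, 0, 0, 0, 0, 45]
    - [0, 0.02, 0, 0, 0, 0, 45]

```text
clock: 6.75
eef_pos: [556.0, 141.3, 54.7]
ee_rot: [[-0.013, 0.002, -1.0], [1.0, -0.001, -0.013], [-0.001, -1.0, -0.002]]
ft_force: [-3.3, -0.1, -0.9]
gripper_width: 53.2
```

Touchdown: the load dropped to 0.9 N. I release and rise.

>>> servo_tool:
  plan:
    - [0, 0.01, 0, 0, 0, 0, 45]
    - [0, 0, 0, 0, 0, 0, 60]
    - [0, 0, 0, 0, 0, 0, 75]
    - [0, 0, 0, 0, 0, 0, 94]
    - [0, 0, 0, 0, 0, 0, 94]
    - [0, 0, 0, 0, 0, 0, 94]

```text
clock: 7.35
eef_pos: [561.4, 142.1, 60.4]
ee_rot: [[-0.013, 0.016, -1.0], [1.0, 0.001, -0.013], [0.001, -1.0, -0.016]]
ft_force: [-0.6, -0.5, 0.2]
gripper_width: 88.3
```

>>> servo_tool:
  plan:
    - [0, -0.4, 0, 0.015, 0, 0, 94]
    - [0, -0.5, 0, 0, 0, 0, 94]
    - [0, -0.5, 0, 0, 0, 0, 94]
    - [0, -0.5, 0, 0, 0, 0, 94]
    - [0, -0.5, 0, 0, 0, 0, 94]
    - [0, -0.4, 0, 0, 0, 0, 94]

```text
clock: 7.95
eef_pos: [558.3, 141.7, 201.3]
ee_rot: [[-0.013, 0.001, -1.0], [1.0, -0.0, -0.013], [-0.0, -1.0, -0.001]]
ft_force: [0.1, -0.4, 0.5]
gripper_width: 94.1
```

>>> servo_tool:
  plan:
    - [-0.6, 0, -0.08, 0, 0.025, 0, 94]
    - [-0.7, 0, -0.08, 0, 0, 0, 94]
    - [-0.7, 0, -0.08, 0, 0, 0, 94]
    - [-0.7, 0, -0.08, 0, 0, 0, 94]
    - [-0.5, 0, -0.04, 0, 0, 0, 94]
    - [0, 0, 0, 0, 0, 0, 94]
    - [0, 0, 0, 0, 0, 0, 94]

```text
clock: 8.65
eef_pos: [581.0, -22.3, 208.8]
ee_rot: [[-0.002, 0.016, -1.0], [1.0, 0.001, -0.002], [0.001, -1.0, -0.016]]
ft_force: [0.3, 0.6, 0.1]
gripper_width: 93.8
```

```bash
cat > ov.py <<'E'
import sys,cv2
from h import *
def wproj(c,X):
    p=c["R"]@np.array(X,float)+c["t"]; th=np.arctan2(np.hypot(p[0],p[1]),p[2]); return c["fx"]*th*p[:2]/np.hypot(p[0],p[1])+[c["cx"],c["cy"]]
T=[tuple(map(float,a.split(","))) for a in sys.argv[2:]]
s=ctrl.observe(); print(s["eef_pos"],s["ft_force"],s["gripper_width"])
c=ctrl.capture("wrist"); im=c["img"][:,:,::-1].copy()
for x,y in T:
  for z,r in((120,21),(110,27),(10,27)):
    cv2.polylines(im,[np.array([wproj(c,[x+r*np.cos(a),y+r*np.sin(a),z]) for a in np.linspace(0,6.28,40)]).astype(int)],True,(0,0,255),1)
cv2.imwrite(f"pics/{sys.argv[1]}.png",im)
E
python3 ov.py w5 578,-25 558,142 562,-180
```

```text
[580.99294635 -22.26513561 208.77230881] [0.25462599 0.63358722 0.08235446] 93.77526601405336
```

View pics/w5.png

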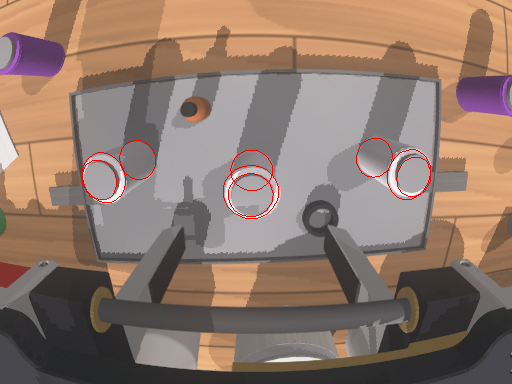

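All three outlines fit, and the left tin stands upright. I descend partway and check the drift above the tin.

>>> servo_tool:
  plan:
    - [-0.05, 0.3, 0.05, 0.03, 0, 0, 94]
    - [0, 0.5, 0, 0, 0, 0, 94]
    - [0, 0.4, 0, 0, 0, 0, 94]
    - [0, 0.1, 0, 0, 0, 0, 94]

```text
clock: 9.1
eef_pos: [578.6, -20.3, 140.6]
ee_rot: [[-0.009, -0.0, -1.0], [1.0, 0.002, -0.009], [0.002, -1.0, 0.0]]
ft_force: [0.2, -0.7, -0.0]
gripper_width: 94.1
```

>>> servo_tool:
  plan:
    - [-0.12, 0.3, 0.01, 0, 0.015, 0, 94]
    - [-0.02, 0.4, 0, 0, 0, 0, 94]
    - [-0.02, 0.4, 0, 0, 0, 0, 94]
    - [-0.02, 0.3, 0, 0, 0, 0, 94]
    - [0, 0.1, 0, 0, 0, 0, 94]
    - [0, 0, 0, 0, 0, 0, 94]

```text
clock: 9.7
eef_pos: [576.8, -24.0, 60.9]
ee_rot: [[-0.009, -0.005, -1.0], [1.0, 0.003, -0.009], [0.003, -1.0, 0.005]]
ft_force: [-0.2, -0.2, 0.3]
gripper_width: 94.1
```

Aligned within 2 mm. Closing.

>>> servo_tool:
  plan:
    - [-0.01, 0.08, -0.01, -0.01, 0, 0, 94]
    - [0, 0, 0, 0, 0, 0, 70]
    - [0, 0, 0, 0, 0, 0, 50]
    - [0, 0, 0, 0, 0, 0, 45]
    - [0, 0, 0, 0, 0, 0, 45]
    - [0, 0, 0, 0, 0, 0, 45]
    - [0, 0, 0, 0, 0, 0, 45]

```text
clock: 10.4
eef_pos: [579.9, -24.1, 61.0]
ee_rot: [[-0.01, 0.008, -1.0], [1.0, 0.002, -0.01], [0.002, -1.0, -0.008]]
ft_force: [-0.8, -0.0, -0.4]
gripper_width: 52.6
```

>>> servo_tool:
  plan:
    - [0, -0.15, 0, 0, 0, 0, 45]
    - [0, -0.2, 0, 0, 0, 0, 45]
    - [0, -0.25, 0, 0, 0, 0, 45]
    - [0, -0.25, 0, 0, 0, 0, 45]
    - [0, -0.25, 0, 0, 0, 0, 45]
    - [0, -0.15, 0, 0, 0, 0, 45]
    - [0, 0, 0, 0, 0, 0, 45]
    - [0, 0, 0, 0, 0, 0, 45]

```text
clock: 11.2
eef_pos: [578.6, -24.2, 128.4]
ee_rot: [[-0.01, 0.006, -1.0], [1.0, 0.002, -0.01], [0.002, -1.0, -0.006]]
ft_force: [-0.8, -0.4, -3.6]
gripper_width: 53.0
```

>>> servo_tool:
  plan:
    - [0, 0, 0, 0, 0, 0, 45]
    - [0, 0, 0, 0, 0, 0, 45]

```text
clock: 11.4
eef_pos: [578.2, -24.2, 127.6]
ee_rot: [[-0.01, 0.005, -1.0], [1.0, 0.002, -0.01], [0.002, -1.0, -0.005]]
ft_force: [-0.1, -0.2, -2.6]
gripper_width: 52.9
```

>>> servo_tool:
  plan:
    - [0, 0, 0, 0, 0, 0, 45]
    - [0, 0, 0, 0, 0, 0, 45]

```text
clock: 11.6
eef_pos: [577.4, -24.1, 126.3]
ee_rot: [[-0.01, 0.002, -1.0], [1.0, 0.003, -0.01], [0.003, -1.0, -0.002]]
ft_force: [-0.1, 0.5, -3.0]
gripper_width: 52.8
```

Middle: about 3 N, so light. I lower it to about 4 mm above touchdown (TCP ≈61).

>>> servo_tool:
  plan:
    - [0, 0.15, 0, 0, 0, 0, 45]
    - [0, 0.2, 0, 0, 0, 0, 45]
    - [0, 0.25, 0, 0, 0, 0, 45]
    - [0, 0.25, 0, 0, 0, 0, 45]
    - [0, 0.2, 0, 0, 0, 0, 45]
    - [0, 0.1, 0, 0, 0, 0, 45]
    - [0, 0.02, 0, 0, 0, 0, 45]
    - [0, 0, 0, 0, 0, 0, 45]

```text
clock: 12.4
eef_pos: [576.6, -23.8, 61.5]
ee_rot: [[-0.01, -0.0, -1.0], [1.0, 0.003, -0.01], [0.003, -1.0, 0.0]]
ft_force: [-0.7, -0.3, -2.7]
gripper_width: 52.8
```

>>> servo_tool:
  plan:
    - [0, 0.02, 0, 0, 0, 0, 45]
    - [0, 0.02, 0, 0, 0, 0, 45]

```text
clock: 12.6
eef_pos: [576.9, -23.8, 61.2]
ee_rot: [[-0.01, 0.001, -1.0], [1.0, 0.003, -0.01], [0.003, -1.0, -0.001]]
ft_force: [-2.6, 1.0, 1.9]
gripper_width: 52.8
```

Touched down. I release and rise.

>>> servo_tool:
  plan:
    - [0, 0, 0, 0, 0, 0, 60]
    - [0, 0, 0, 0, 0, 0, 75]
    - [0, 0, 0, 0, 0, 0, 94]
    - [0, 0, 0, 0, 0, 0, 94]
    - [0, 0, 0, 0, 0, 0, 94]

```text
clock: 13.1
eef_pos: [579.6, -24.2, 63.4]
ee_rot: [[-0.01, 0.008, -1.0], [1.0, 0.002, -0.01], [0.002, -1.0, -0.008]]
ft_force: [0.2, -0.6, -0.0]
gripper_width: 88.7
```

>>> servo_tool:
  plan:
    - [0, -0.4, 0, 0, 0, 0, 94]
    - [0, -0.5, 0, 0, 0, 0, 94]
    - [0, -0.5, 0, 0, 0, 0, 94]
    - [0, -0.5, 0, 0, 0, 0, 94]
    - [0, -0.5, 0, 0, 0, 0, 94]
    - [0, -0.4, 0, 0, 0, 0, 94]
    - [0, 0, 0, 0, 0, 0, 94]

```text
clock: 13.8
eef_pos: [577.7, -24.4, 206.3]
ee_rot: [[-0.01, 0.004, -1.0], [1.0, 0.003, -0.01], [0.003, -1.0, -0.004]]
ft_force: [-0.3, 0.2, -0.3]
gripper_width: 93.7
```

Next, to the right tin at (562,-180): dy -156, dx -16.

>>> servo_tool:
  plan:
    - [-0.6, 0, 0.06, 0.008, 0.02, 0, 94]
    - [-0.7, 0, 0.06, 0, 0, 0, 94]
    - [-0.7, 0, 0.06, 0, 0, 0, 94]
    - [-0.6, 0, 0.06, 0, 0, 0, 94]
    - [-0.45, 0, 0.04, 0, 0, 0, 94]
    - [0, 0, 0, 0, 0, 0, 94]
    - [0, 0, 0, 0, 0, 0, 94]

```text
clock: 14.5
eef_pos: [561.9, -179.9, 196.8]
ee_rot: [[-0.002, -0.008, -1.0], [1.0, 0.007, -0.002], [0.007, -1.0, 0.008]]
ft_force: [0.6, 0.5, -0.1]
gripper_width: 93.6
```

```bash
python3 ov.py w6 578,-25 558,142 562,-180
```

```text
[ 561.94153539 -179.88363318  196.75102735] [ 0.60985583  0.45375943 -0.06468953] 93.58432290380445
```

View pics/w6.png

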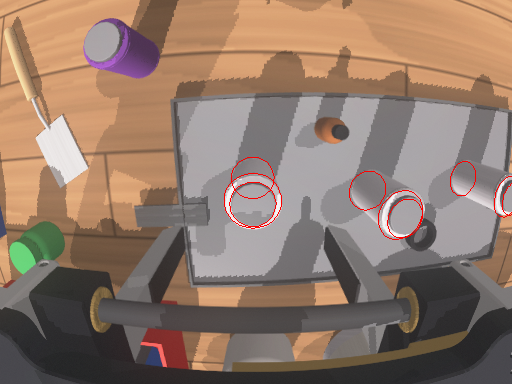

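The right tin is centred at (562,-180) and the middle tin stands. Descending.

>>> servo_tool:
  plan:
    - [0, 0.3, 0, -0.015, 0, 0.013, 94]
    - [0, 0.5, 0, 0, 0, 0, 94]
    - [0, 0.3, 0, 0, 0, 0, 94]
    - [0, 0.02, 0, 0, 0, 0, 94]

```text
clock: 14.95
eef_pos: [563.0, -173.9, 138.9]
ee_rot: [[-0.009, 0.001, -1.0], [1.0, 0.002, -0.009], [0.002, -1.0, -0.001]]
ft_force: [-0.3, -0.3, -0.1]
gripper_width: 94.1
```

>>> servo_tool:
  plan:
    - [-0.13, 0.3, 0.02, 0, 0.015, 0, 94]
    - [-0.02, 0.4, 0, 0, 0, 0, 94]
    - [-0.02, 0.4, 0, 0, 0, 0, 94]
    - [-0.02, 0.3, 0, 0, 0, 0, 94]
    - [0, 0.08, 0, 0, 0, 0, 94]
    - [0, 0, 0, 0, 0, 0, 94]

```text
clock: 15.55
eef_pos: [564.3, -181.7, 63.1]
ee_rot: [[-0.005, 0.006, -1.0], [1.0, -0.0, -0.005], [-0.0, -1.0, -0.006]]
ft_force: [-0.5, -0.6, 0.4]
gripper_width: 94.2
```

>>> servo_tool:
  plan:
    - [0.03, 0.1, 0.04, 0, 0, 0, 94]
    - [0, 0, 0, 0, 0, 0, 70]
    - [0, 0, 0, 0, 0, 0, 50]
    - [0, 0, 0, 0, 0, 0, 45]
    - [0, 0, 0, 0, 0, 0, 45]
    - [0, 0, 0, 0, 0, 0, 45]
    - [0, 0, 0, 0, 0, 0, 45]

```text
clock: 16.25
eef_pos: [564.6, -180.8, 62.0]
ee_rot: [[-0.005, 0.013, -1.0], [1.0, -0.003, -0.005], [-0.003, -1.0, -0.013]]
ft_force: [-0.3, 0.4, -1.1]
gripper_width: 53.6
```

>>> servo_tool:
  plan:
    - [0, -0.15, 0, 0, 0, 0, 45]
    - [0, -0.2, 0, 0, 0, 0, 45]
    - [0, -0.25, 0, 0, 0, 0, 45]
    - [0, -0.25, 0, 0, 0, 0, 45]
    - [0, -0.25, 0, 0, 0, 0, 45]
    - [0, -0.15, 0, 0, 0, 0, 45]
    - [0, 0, 0, 0, 0, 0, 45]
    - [0, 0, 0, 0, 0, 0, 45]

```text
clock: 17.05
eef_pos: [563.6, -180.7, 130.4]
ee_rot: [[-0.005, 0.013, -1.0], [1.0, -0.003, -0.005], [-0.003, -1.0, -0.013]]
ft_force: [-0.3, 0.2, -1.7]
gripper_width: 53.8
```

>>> servo_tool:
  plan:
    - [0, 0, 0, 0, 0, 0, 45]
    - [0, 0, 0, 0, 0, 0, 45]

```text
clock: 17.25
eef_pos: [563.2, -180.5, 129.6]
ee_rot: [[-0.005, 0.011, -1.0], [1.0, -0.003, -0.005], [-0.003, -1.0, -0.011]]
ft_force: [0.4, 0.5, -2.0]
gripper_width: 53.4
```

>>> servo_tool:
  plan:
    - [0, 0, 0, 0, 0, 0, 45]
    - [0, 0, 0, 0, 0, 0, 45]

```text
clock: 17.45
eef_pos: [562.5, -180.2, 128.2]
ee_rot: [[-0.005, 0.009, -1.0], [1.0, -0.002, -0.005], [-0.002, -1.0, -0.009]]
ft_force: [0.2, 0.3, -2.2]
gripper_width: 53.6
```

Right: about 2.1 N, so light. The left tin is the heaviest. I lower this one.

>>> servo_tool:
  plan:
    - [0, 0.15, 0, 0, 0, 0, 45]
    - [0, 0.2, 0, 0, 0, 0, 45]
    - [0, 0.25, 0, 0, 0, 0, 45]
    - [0, 0.25, 0, 0, 0, 0, 45]
    - [0, 0.2, 0, 0, 0, 0, 45]
    - [0, 0.12, 0, 0, 0, 0, 45]
    - [0, 0.02, 0, 0, 0, 0, 45]
    - [0, 0, 0, 0, 0, 0, 45]

```text
clock: 18.25
eef_pos: [562.1, -179.9, 62.2]
ee_rot: [[-0.005, 0.006, -1.0], [1.0, -0.0, -0.005], [-0.0, -1.0, -0.006]]
ft_force: [-0.3, -0.3, -1.2]
gripper_width: 53.5
```

>>> servo_tool:
  plan:
    - [0, 0.02, 0, 0, 0, 0, 45]
    - [0, 0.02, 0, 0, 0, 0, 45]

```text
clock: 18.45
eef_pos: [562.3, -179.9, 62.0]
ee_rot: [[-0.005, 0.007, -1.0], [1.0, -0.001, -0.005], [-0.001, -1.0, -0.007]]
ft_force: [-2.5, 1.2, 4.0]
gripper_width: 53.3
```

Touched down. I release, then rise.

>>> servo_tool:
  plan:
    - [0, 0, 0, 0, 0, 0, 60]
    - [0, 0, 0, 0, 0, 0, 75]
    - [0, 0, 0, 0, 0, 0, 94]
    - [0, 0, 0, 0, 0, 0, 94]
    - [0, 0, 0, 0, 0, 0, 94]

```text
clock: 18.95
eef_pos: [564.4, -180.9, 63.4]
ee_rot: [[-0.005, 0.012, -1.0], [1.0, -0.003, -0.005], [-0.003, -1.0, -0.012]]
ft_force: [-0.2, 0.5, -0.3]
gripper_width: 88.4
```

>>> servo_tool:
  plan:
    - [0, -0.4, 0, 0, 0, 0, 94]
    - [0, -0.5, 0, 0, 0, 0, 94]
    - [0, -0.5, 0, 0, 0, 0, 94]
    - [0, -0.5, 0, 0, 0, 0, 94]
    - [0, -0.5, 0, 0, 0, 0, 94]
    - [0, -0.4, 0, 0, 0, 0, 94]
    - [0, 0, 0, 0, 0, 0, 94]

```text
clock: 19.65
eef_pos: [561.9, -180.1, 206.0]
ee_rot: [[-0.005, 0.009, -1.0], [1.0, -0.002, -0.005], [-0.002, -1.0, -0.009]]
ft_force: [0.8, 0.5, 0.8]
gripper_width: 94.1
```

>>> servo_tool:
  plan:
    - [0.7, -0.05, 0, 0.015, 0, 0, 94]
    - [0.85, 0, 0.01, 0, 0, 0, 94]
    - [0.85, 0, 0.01, 0, 0, 0, 94]
    - [0.85, 0, 0.01, 0, 0, 0, 94]
    - [0.85, 0, 0.01, 0, 0, 0, 94]
    - [0.85, 0, 0.01, 0, 0, 0, 94]
    - [0.85, 0, 0.01, 0, 0, 0, 94]
    - [0.5, 0, 0, 0, 0, 0, 94]

```text
clock: 20.45
eef_pos: [555.5, 141.5, 195.8]
ee_rot: [[0.005, -0.011, -1.0], [1.0, -0.002, 0.005], [-0.002, -1.0, 0.011]]
ft_force: [0.1, -0.6, 0.6]
gripper_width: 94.0
```

>>> servo_tool:
  plan:
    - [0, 0, 0, 0, 0, 0, 94]
    - [0, 0, 0, 0, 0, 0, 94]

```text
clock: 20.65
eef_pos: [553.9, 144.8, 192.5]
ee_rot: [[-0.001, -0.016, -1.0], [1.0, -0.003, -0.001], [-0.003, -1.0, 0.016]]
ft_force: [-0.3, 0.2, 0.4]
gripper_width: 93.9
```

>>> servo_tool:
  plan:
    - [-0.05, 0.3, -0.08, -0.03, 0, 0, 94]
    - [0, 0.4, 0, 0, 0, 0, 94]
    - [0, 0.3, 0, 0, 0, 0, 94]
    - [0, 0.02, 0, 0, 0, 0, 94]

```text
clock: 21.05
eef_pos: [558.0, 136.6, 137.8]
ee_rot: [[0.004, -0.001, -1.0], [1.0, -0.005, 0.004], [-0.005, -1.0, 0.001]]
ft_force: [0.1, 0.2, -0.3]
gripper_width: 93.7
```

```bash
python3 ov.py w7 578,-25 558,142 562,-180
```

```text
[557.95730766 136.62294149 137.83540177] [ 0.13543508  0.15280872 -0.25157296] 93.71737016952623
```

View pics/w7.png

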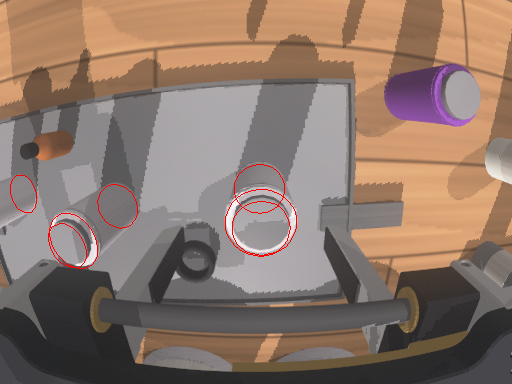

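The left tin sits at about (557,141). I shift +5 mm in y and descend.

>>> servo_tool:
  plan:
    - [0.08, 0.3, 0.01, 0, 0, -0.01, 94]
    - [0, 0.4, 0, 0, 0, 0, 94]
    - [0, 0.4, 0, 0, 0, 0, 94]
    - [0, 0.3, 0, 0, 0, 0, 94]
    - [0, 0.08, 0, 0, 0, 0, 94]
    - [0, 0, 0, 0, 0, 0, 94]

```text
clock: 21.7
eef_pos: [560.8, 138.6, 63.7]
ee_rot: [[0.009, 0.007, -1.0], [1.0, 0.002, 0.009], [0.002, -1.0, -0.007]]
ft_force: [0.6, 0.3, 0.3]
gripper_width: 94.1
```

>>> servo_tool:
  plan:
    - [0.05, 0.1, 0.06, 0.01, 0, 0, 94]
    - [0, 0, 0, 0, 0, 0, 70]
    - [0, 0, 0, 0, 0, 0, 50]
    - [0, 0, 0, 0, 0, 0, 45]
    - [0, 0, 0, 0, 0, 0, 45]
    - [0, 0, 0, 0, 0, 0, 45]
    - [0, 0, 0, 0, 0, 0, 45]
  squeeze: 45

```text
clock: 22.4
eef_pos: [560.2, 141.7, 62.3]
ee_rot: [[0.009, 0.009, -1.0], [1.0, 0.003, 0.009], [0.003, -1.0, -0.009]]
ft_force: [0.5, -0.6, -0.7]
gripper_width: 52.7
```

>>> servo_tool:
  plan:
    - [0, -0.15, 0, 0, 0, 0, 45]
    - [0, -0.2, 0, 0, 0, 0, 45]
    - [0, -0.25, 0, 0, 0, 0, 45]
    - [0, -0.25, 0, 0, 0, 0, 45]
    - [0, -0.25, 0, 0, 0, 0, 45]
    - [0, -0.25, 0, 0, 0, 0, 45]
    - [0, -0.25, 0, 0, 0, 0, 45]
    - [0, -0.2, 0, 0, 0, 0, 45]

```text
clock: 23.2
eef_pos: [555.3, 140.8, 152.8]
ee_rot: [[0.009, -0.005, -1.0], [1.0, 0.001, 0.009], [0.001, -1.0, 0.005]]
ft_force: [0.6, 0.4, -6.6]
gripper_width: 53.5
```

>>> servo_tool:
  plan:
    - [0, -0.25, 0, 0, 0, 0, 45]
    - [0, -0.25, 0, 0, 0, 0, 45]
    - [0, -0.25, 0, 0, 0, 0, 45]
    - [0, -0.25, 0, 0, 0, 0, 45]
    - [0, -0.2, 0, 0, 0, 0, 45]
    - [0, -0.1, 0, -0.01, 0, 0, 45]
    - [0, 0, 0, 0, 0, 0, 45]
    - [0, 0, 0, 0, 0, 0, 45]

```text
clock: 24.0
eef_pos: [556.5, 140.9, 226.4]
ee_rot: [[0.009, 0.005, -1.0], [1.0, 0.002, 0.009], [0.002, -1.0, -0.005]]
ft_force: [0.4, 0.8, -6.3]
gripper_width: 53.1
```

>>> servo_tool:
  plan:
    - [0, 0, 0, 0, 0, 0, 45]
    - [0, 0, 0, 0, 0, 0, 45]
    - [0, 0, 0, 0, 0, 0, 45]

```text
clock: 24.3
eef_pos: [555.5, 140.7, 224.3]
ee_rot: [[0.009, 0.001, -1.0], [1.0, 0.001, 0.009], [0.001, -1.0, -0.001]]
ft_force: [-0.2, -0.2, -6.5]
gripper_width: 53.0
```

```bash
python3 - <<'E'
from h import *
import cv2
ims=[ctrl.capture(n)["img"][60:290,80:480,::-1] for n in("side","top")]
cv2.imwrite("pics/fin.png",np.vstack(ims))
for i in range(3):
    s=ctrl.observe(); print(s["clock"],s["eef_pos"],s["ft_force"],s["gripper_width"],abs(s["joint_velocities"]).max()); ctrl.capture("wrist")
E
```

```text
24.4 [555.59685274 140.7117841  224.30239501] [ 0.39049554  0.48117801 -6.38134879] 52.99908401728502 0.2667016264112
24.45 [555.66447808 140.74674436 224.49266643] [-0.12269196  0.76451894 -6.85389802] 53.14166990450457 0.20517872042390425
24.5 [555.7514885  140.75269129 224.68725232] [-0.23577845  0.54107129 -6.46448558] 52.97741628448271 0.1832627169128518
```

View pics/fin.png

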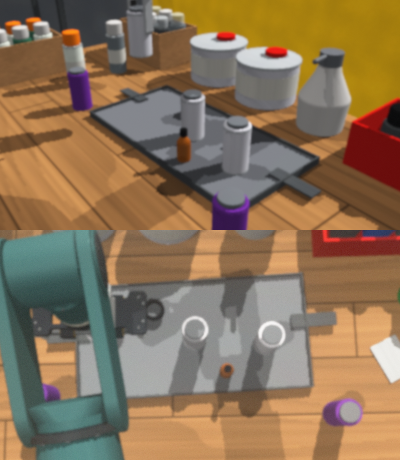

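The left tin is held upright about 160 mm above the tray and still. The other two stand upright, and the tape and oiler have not moved. I hand in the job.

```bash
python3 -c "
from workcell import ctrl
print(ctrl.finish_job())"
```

```text
the job is handed in; nothing more can be done
None
```

The left tin is the full one, and I handed the job in at about 24.5 s (limit 64 s) with it held upright and still. No verdict was reported.

| Tin | Measured weight | Lift |
|---|---|---|
| Left | about 6.4–7.4 N over two lifts (0.65–0.75 kg) | about 60 mm |
| Middle | about 3 N | about 65 mm |
| Right | about 2 N | about 66 mm |

- **Holding:** the left tin's underside is about 160 mm above the tray floor. The grip reads 53 mm and the arm is practically at rest, with joint speeds below 0.3°/s.
- **Others:** the last pictures show the middle and right tins upright on the tray. The tape and oil bottle look to be where they were, judged by eye rather than measured.
- **Disagreements:**
  - The first descent drifted about 13 mm sideways; I corrected it before closing, with no contact.
  - The left tin read about 7.2 N on the first lift and about 6.5 N at the end. Both are well above the other two.
  - The right tin read 1.7–2.2 N against its stated minimum of 2.2 N. Sensor noise of about 0.5 N would cover both gaps.

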